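# Present a notched slide to the label reader

### The arm

A 6-joint arm with a two-finger parallel gripper is mounted at the origin on a cart in front of the work surface, level with it; the furniture and walls round the work are solid. World frame = base frame: x ahead of the robot, y to its left, z up, the work surface at z = 0. Lengths are in m, angles in degrees, forces in N, time in s.
With the tool pointing down it reaches from about 0.35 to 0.875 m from the base axis. Payload 4.2 kg.
Tool frame: the origin (TCP) lies between the finger pads; the fingertips stand 8 mm ahead of it and the grasp point (between the pads) lies 11 mm behind it; z points along the fingers, y is the line along which they close (so a half turn about z gives the same grasp; the last joint's range is limited). The gripper opens to 87 mm and grips with 3 to 60 N. Pads are 19 mm wide; open, the fingers measure 117 mm over their backs; the gripper's body (75 mm by 190 mm) begins 51 mm behind the grasp point.
Start: joints at [86.379, 22.042, 0.453, 0, -68.411, -14.817], TCP at [0.198, 0.593, 0.231] pointing down, gripper open.
Joint ranges: [-179.83, 179.83], [-69.29, 118.12], [-61.27, 80.66], [-181.25, 117.63], [-171.15, -9.14], [-177.46, 177.46]. Speed limits (degrees/s): [159.86, 159.86, 180, 180, 180, 180].

### API

Orientations are given as a 3x3 rotation matrix whose columns are the frame's x, y, z axes.
In Python, from station import sense, capture, camera_model, finish_job, find_in gives the robot as it stands. The module is installed in compiled form; this text tells all that it offers.
- The arm moves only by the tool arm_command, never from a script. Its argument "motion" is a list of rows, each a list of 7 numbers: the finger opening in mm, from 0 to 87, then the shift along the tool's x, y, z in mm, then the turn, a rotation vector about the tool's x, y, z in rad. In form: [[jaw, dx, dy, dz, rx, ry, rz], ...]. A call has 1 to 8 rows; each row shifts and turns the commanded pose from where the row before left it, along the tool's axes as they then stand; what a row does not reach is not made up. A row lasts 1/10 s, in which the tool goes at most 50 mm and 8.59 degrees, less where a joint would pass 70% of its speed; a pose out of reach is approached as far as the arm can. A call with a gripper value outside its range is refused whole. The fingers move at their own pace and stop on an object; the grip force is fixed at half the most. Time passes only in rows, so rows that do not move let the fingers close. It gives the time, the measured TCP pose, the force, the opening and the grip force at its end, in the units of the state.
- sense(): the state, without advancing time (a new reading comes with each control period).
- capture(name): name is "scene" or "side" or "wrist"; returns the picture (384x512x3 uint8, red, green, blue); there is no depth.
- camera_model(name): a dict with "fx", "fy", "cx", "cy" (pixels), "R" (3x3) and "t" (3): a world point X has camera coordinates R X + t. Camera axes: x right, y down, z forward; pixel columns grow to the right and rows downward; lengths in m; the calibration is good to about 2 mm. A picture is of the moment at which its call begins: read the wrist's pose just before it. camera_model takes no time and is no camera call; for the wrist camera it gives the pose at the moment of the call.
- finish_job(): hands the job in; it is judged then, once.
Trained networks look in the newest picture that a camera, given by its name, has taken for a name from the list of things; names that differ only in an ending like _2 or _b are one class to them, and where a whole thing is asked for, a point or a joint stands for the part that bears it (a point fixed in the world has none). Each returns a list of dicts, best first, with "p" (0 to 1); they miss things now and then, are a little off and sometimes report something else, mostly with a low value. They report only what shows in the picture. A call takes as long as a camera call.
- find_in(target, camera): "location" ([row, column] in pixels, amid what is visible of it).
The state is a dict: "time_s": time; "joints": joint angles; "joint_velocities": joint speeds; "effort": joint torques, N m; "tcp_pos": TCP position; "ee_rot": TCP orientation; "wrist_force": force on the tool from outside, world axes, zero at the start; "moment": the same for the moment, N m; "gripper_width": opening from 0.0 (shut) to 1.0 (fully open); "gripper_force": force on a finger pad.
Only numpy, scipy, OpenCV 4.12 (cv2) and the standard library are available. Lean on these libraries where they do the work, as an engineer would, in place of code of your own. Each camera call takes 0.05 s, during which the arm holds its last target. There are 200 camera calls.

### The job

Wake the slide label reader by pressing the push button on its top fully down and letting it spring back up. Then lift the slide with the small corner notch off the slide warmer by its clear end (leave the plain slide without a notch, and the other things on the bench, where they lie) and, label side still up, push its frosted, notched end into the reader's slot until it is fully home against the sprung plunger. Finish while still holding the slide in there, as the plunger would push it out again.

Things in the scene. Friction and masses are not known exactly. Their poses are not given: they have to be found in the camera images.
- slide_warmer: slide warmer: white box 146 x 204 mm, 72 mm high, with a flat dark metal plate as its top, on which two glass slides lie. Fixed. Origin: centre of its underside; z up, long side along its y, control panel on its -x side (towards the robot).
- sample_slide: notched slide: glass, 76 x 34 x 5 mm, about 32 g, lies flat, label up. Origin: centre of its underside; x along its length to the frosted end, z up out of the label side. Last 20 mm at +x frosted white with a small black dot code. Hold it by the long edges (34 mm apart) of the clear end, fingers at least 40 mm behind the frosted tip, as 28 mm go into the slot, whose flare stands 11 mm out.
- slide_notch (a point): middle of the notch, cut 10 mm (along x) by 8 mm (along y) from the slide's +x, -y corner: the right-hand corner of the frosted end, seen from above with that end away from you. In the slide's frame [33, -13, 2.5] mm
- slide_label (a point): point on the label side of the notched slide's frosted end, 10 mm from its tip on the centre line; in the slide's frame [28, 0, 5] mm
- plain_slide: plain slide: same glass and size, 76 x 34 x 5 mm, no notch, no frosted end; on the same warmer, its centre at least 85 mm from the notched slide's. Origin: centre of its underside, x along its length. Leave it.
- label_reader: slide label reader: fixed grey instrument 104 x 84 mm. Low slot part in front (84 mm high, a clear window roofs the slot; black flare round its mouth to 91 mm), head behind it (from 40 mm in, 124 mm high) with the push button on top. Origin: on the worktop under the middle of the slot's mouth; x points level into the slot, z up.
- slot_mouth (a point): middle of the slot's mouth, 74 mm above the worktop. Slot 37 mm wide, floor at 70 mm, roof at 78 mm (run the slide in with its underside at about 71.5 mm), hard stop 28 mm in. A black flare stands 11 mm out before the mouth and widens by 6 mm each way.
- slot_home (a point): where slide_label lies when the slide is fully home: in the reader's frame [18, 0, 76.5] mm. A fixed key (8 mm long, 6 mm wide) in the far -y corner of the slot goes into the slide's notch; a corner without notch is stopped there 20 mm in and never reaches the plunger.
- plunger (a joint): sprung plunger at the slot's end, m: 0 = out (face 22 mm inside the mouth), 0.006 = pushed in flush with the hard stop. The slide's tip pushes it along the reader's x; it pushes back with 2 N at first, 4.4 N at the end.
- wake_button (a joint): spring push button on top of the reader's head, m: 0 = up, 0.006 = fully down. Pressed straight down; fully down takes 5 N; springs back by itself.
- wake_button_top (a point): middle of the push button's top face (round, 26 mm across); moves with it; at rest 146 mm above the worktop and 77 mm behind the slot's mouth
- petri_slide_1: white flat membrane dish, 55 mm across, 11 mm high, loose on the worktop between warmer and reader; origin: centre of its underside. Bystander.
- bench_timer: bench timer, 68 x 68 x 20 mm, loose on the worktop to the right of the warmer; origin: centre of its underside. Bystander.

How it is judged (in metres and radians):
On the way, in this order (a step that is already met when the one before it is completed fails the run):
1. the reader's push button is pressed fully down (value of joint wake_button above 0.005 m), for 0.05 s.
2. the push button is let go and has sprung back up (value of joint wake_button below 0.001 m), for 0.1 s.
3. the notched slide is lifted off the warmer in the fingers, label side up (z of sample_slide in the frame of slide_warmer above 0.08 m and contact force between the fingers and sample_slide above 0.5 N and angle between sample_slide's own z axis and vertical below 0.8 rad), for 0.1 s.
4. the frosted end is fully home in the slot, the plunger pushed in (value of joint plunger above 0.0045 m), for 0.2 s.
At the end, for the whole second after the job is handed in: Notched slide still gripped (over 1 N), label up within 0.12 rad, at rest, frosted end home in the slot: plunger in over 4.5 of 6 mm, label point within 5 mm of home; push button up (under 1 mm); plain slide within 30 mm of where it lay (value of joint plunger above 0.0045 m and distance between slide_label and slot_home below 0.005 m and angle between sample_slide's own z axis and vertical below 0.12 rad and contact force between the fingers and sample_slide above 1 N and linear speed of sample_slide below 0.02 m/s and value of joint wake_button below 0.001 m and distance of plain_slide from where it was at the start of the episode below 0.03 m); the arm keeps its last pose, push and grip.
It fails at once if the plain slide is moved more than 30 mm (distance of plain_slide from where it was at the start of the episode above 0.03 m).
It fails at once if the glass slide is dropped below the level of the warmer (height (world z) of sample_slide below 0.05 m).
It fails at once if the membrane dish is pushed away more than 40 mm (distance of petri_slide_1 from where it was at the start of the episode above 0.04 m).
It fails at once if the bench timer is pushed away more than 40 mm (distance of bench_timer from where it was at the start of the episode above 0.04 m).
It also fails if it takes over 54 s, if anything falls off the work surface, if the arm or the gripper's body presses on something with over 40 N, if the wrist force passes 120 N, or if a joint passes its speed limit or range.

## Working session

There is one attempt and no reset: what is moved stays moved. The work goes in short steps, Python scripts to look and compute and a tool call to move; the robot and the scene stay as the last step left them, time stands still between calls to the robot, and variables do not carry over. Pictures are saved under pics/ and viewed, at most 10 in all, crops included, and the job is handed in when it is done.

Besides the shell and the picture viewer there is one more tool, called after "Call:" as name([rows], argument=value, ...), one row to a line, values as JSON. arm_command: Moves the arm, as the interface text tells. Its arguments: {"type":"object","properties":{"motion":{"type":"array"}},"required":["motion"]}

```bash
mkdir -p pics
python3 - <<'E'
from station import *
import cv2,numpy as np
s=sense();print(s['time_s'],s['tcp_pos'],s['ee_rot'],s['gripper_width'])
ims=[]
for c in ("scene","side","wrist"):
    im=capture(c);cv2.imwrite(f"pics/{c}0.png",im[:,:,::-1])
    m=camera_model(c);print(c,m['fx'],m['cx'],m['cy'],np.round(-np.array(m['R']).T@m['t'],3))
    for t in ("sample_slide","slide_notch","plain_slide","label_reader","wake_button_top","petri_slide_1","bench_timer","slide_warmer"):
        print(t,[(np.round(d['location']),round(d['p'],2)) for d in find_in(t,c)[:2]])
E
```

```text
0.0 [0.19746869 0.59237192 0.22944791] [[ 9.48613397e-01 -3.16436837e-01 -5.92989260e-04]
 [-3.16437374e-01 -9.48611033e-01 -2.12048653e-03]
 [ 1.08483897e-04  2.19916589e-03 -9.99997576e-01]] 0.9994979440217756
scene 408.9113032949083 254.86098978930755 194.02774858820356 [ 0.003 -0.46   0.954]
sample_slide [(array([238., 293.]), 0.78), (array([124., 212.]), 0.25)]
slide_notch [(array([234., 297.]), 0.58)]
plain_slide [(array([205., 279.]), 0.59)]
label_reader [(array([150., 216.]), 0.96)]
wake_button_top [(array([127., 211.]), 0.49), (array([234., 296.]), 0.27)]
petri_slide_1 []
bench_timer [(array([298., 322.]), 0.61)]
slide_warmer [(array([238., 279.]), 0.73), (array([127., 213.]), 0.46)]
side 407.1666768786214 257.972101336335 188.82792422608512 [ 0.381 -0.929  0.663]
sample_slide [(array([226., 257.]), 0.81)]
slide_notch [(array([226., 259.]), 0.79), (array([205., 262.]), 0.72)]
plain_slide [(array([206., 259.]), 0.59)]
label_reader [(array([168., 251.]), 0.87)]
wake_button_top []
petri_slide_1 []
bench_timer [(array([288., 247.]), 0.7)]
slide_warmer [(array([236., 254.]), 0.98), (array([226., 259.]), 0.73)]
wrist 317.7204531144256 254.29822246236807 190.06897018092707 [0.277 0.567 0.385]
sample_slide []
slide_notch []
plain_slide []
label_reader []
wake_button_top []
petri_slide_1 []
bench_timer []
slide_warmer []
```

Run:
```python
import cv2
a=cv2.imread("pics/scene0.png")[90:330,150:400];cv2.imwrite("pics/a.png",cv2.resize(a,None,fx=2.5,fy=2.5,interpolation=cv2.INTER_CUBIC))
a=cv2.imread("pics/side0.png")[110:330,160:360];cv2.imwrite("pics/b.png",cv2.resize(a,None,fx=2.7,fy=2.7,interpolation=cv2.INTER_CUBIC))
```

```text
(no output)
```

View pics/a.png

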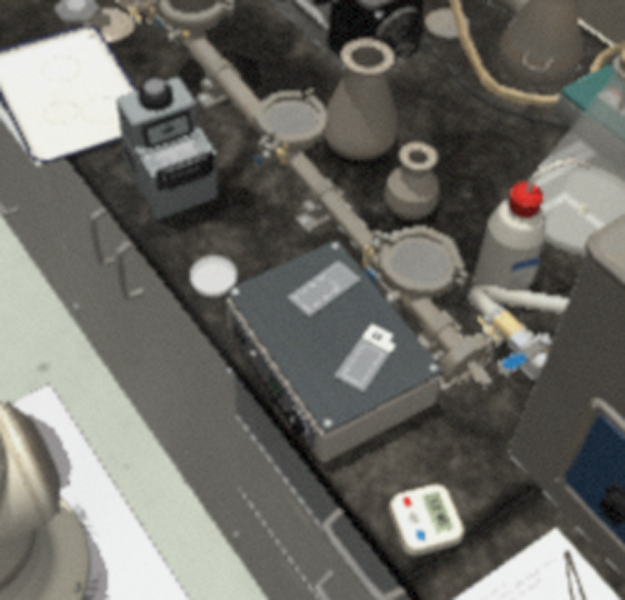

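View pics/b.png

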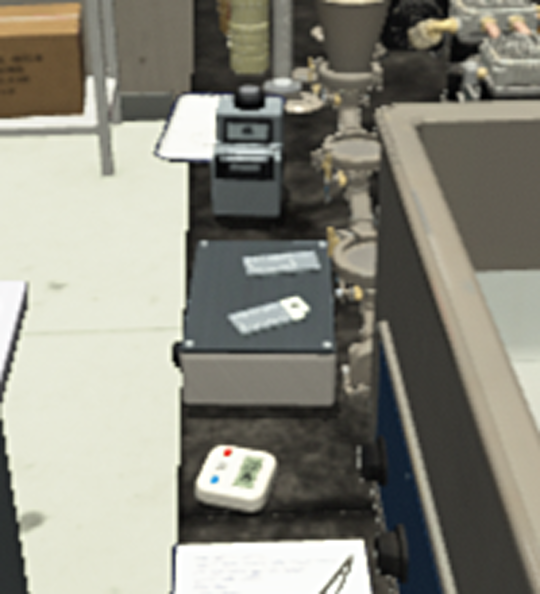

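```bash
cat > h.py <<'E'
import numpy as np
from station import *
def bp(m,u,v,z):
    R=np.array(m['R']);C=-R.T@np.array(m['t'])
    d=R.T@np.array([(u-m['cx'])/m['fx'],(v-m['cy'])/m['fy'],1]);return C+d*(z-C[2])/d[2]
def proj(m,X):
    p=np.array(m['R'])@X+m['t'];return np.array([m['fx']*p[0]/p[2]+m['cx'],m['fy']*p[1]/p[2]+m['cy']])
E
python3 - <<'E'
from h import *
m=camera_model("scene");n=camera_model("side")
A=lambda u,v,z:np.round(bp(m,150+u/2.5,90+v/2.5,z),4)
B=lambda u,v,z:np.round(bp(n,160+u/2.7,110+v/2.7,z),4)
print("button",A(155,87,.146),B(248,91,.146))
print("slide corners fr",A(371,326,.077),A(394,342,.077),"clear",A(362,388,.077),A(337,373,.077))
print("side  fr",B(293,297,.077),B(310,315,.077),"clear",B(240,332,.077),B(230,316,.077))
print("plain",A(325,287,.077),B(281,262,.077))
print("screws",[A(*p,.072) for p in((235,292),(335,247),(434,367),(327,424))])
print("screws",[B(*p,.072) for p in((204,244),(322,243),(330,344),(189,345))])
print("dish",A(213,275,.011),"timer",A(427,520,.02))
print("mouth flare top",A(157,163,.091),A(212,151,.091),B(217,150,.091),B(279,150,.091),"headtop",A(120,98,.124),A(183,78,.124),A(193,98,.124),A(133,118,.124))
w=camera_model("wrist");print(np.round(w['R'],3)); print(w['fx'],w['fy'])
s=sense();R=np.array(s['ee_rot']);C=-np.array(w['R']).T@w['t'];print("cam in tool",R.T@(C-s['tcp_pos']),np.round(R.T@np.array(w['R']).T,3))
E
```

```text
button [0.4144 0.3589 0.146 ] [0.4143 0.3543 0.146 ]
slide corners fr [ 0.4476 -0.0178  0.077 ] [ 0.4548 -0.047   0.077 ] clear [ 0.3934 -0.0724  0.077 ] [ 0.3833 -0.0442  0.077 ]
side  fr [ 0.4455 -0.0168  0.077 ] [ 0.4596 -0.0496  0.077 ] clear [ 0.3918 -0.0743  0.077 ] [ 0.3829 -0.0468  0.077 ]
plain [0.4383 0.0505 0.077 ] [0.4376 0.051  0.077 ]
screws [array([0.3563, 0.1024, 0.072 ]), array([0.4835, 0.0923, 0.072 ]), array([ 0.4719, -0.0917,  0.072 ]), array([ 0.3419, -0.0834,  0.072 ])]
screws [array([0.3574, 0.1021, 0.072 ]), array([0.4846, 0.0966, 0.072 ]), array([ 0.4748, -0.0915,  0.072 ]), array([ 0.344 , -0.0855,  0.072 ])]
dish [0.3731 0.1765 0.011 ] timer [ 0.3791 -0.2013  0.02  ]
mouth flare top [0.377  0.2994 0.091 ] [0.441 0.28  0.091] [0.3735 0.3004 0.091 ] [0.4496 0.2955 0.091 ] headtop [0.3811 0.3878 0.124 ] [0.462  0.3762 0.124 ] [0.4532 0.3391 0.124 ] [0.3768 0.3492 0.124 ]
[[-0.317 -0.948 -0.   ]
 [-0.904  0.302  0.302]
 [-0.287  0.096 -0.953]]
317.7204531144256 317.7204531144256
cam in tool [ 0.08343307 -0.00018609 -0.15434945] [[-0.001 -0.953 -0.302]
 [ 1.    -0.001 -0.   ]
 [ 0.    -0.302  0.953]]
```

View pics/wrist0.png

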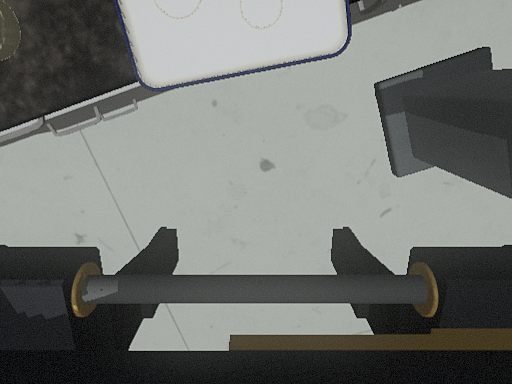

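```bash
cat >> h.py <<'E'
from scipy.spatial.transform import Rotation as Ro
def plan(pos,yaw,jaw,n=None,step=45):
    s=sense();R=np.array(s['ee_rot']);p=np.array(s['tcp_pos']);c,q=np.cos(np.radians(yaw)),np.sin(np.radians(yaw))
    T=np.array([[c,q,0],[q,-c,0],[0,0,-1.]]);rv=Ro.from_matrix(R.T@T).as_rotvec();d=np.array(pos)-p
    n=n or int(np.ceil(max(np.linalg.norm(d)*1000/step,np.linalg.norm(rv)/.147,1)))
    print("t",round(s['time_s'],2),"n",n)
    for k in range(n):
        print([jaw]+[float(x) for x in np.round(R.T@d/n*1000,1)]+[float(x) for x in np.round(rv/n,3)],end=",\n")
        R=R@Ro.from_rotvec(rv/n).as_matrix()
E
python3 -c "
from h import *
plan([.404,.28,.26],83,0)"
```

```text
t 1.35 n 13
[0, 22.7, 17.8, -2.3, 0.0, -0.0, -0.136],
[0, 20.0, 20.7, -2.3, 0.0, -0.0, -0.136],
[0, 17.0, 23.3, -2.3, 0.0, -0.0, -0.136],
[0, 13.7, 25.4, -2.3, 0.0, -0.0, -0.136],
[0, 10.2, 27.0, -2.3, 0.0, -0.0, -0.136],
[0, 6.4, 28.1, -2.3, 0.0, -0.0, -0.136],
[0, 2.5, 28.7, -2.3, 0.0, -0.0, -0.136],
[0, -1.4, 28.8, -2.3, 0.0, -0.0, -0.136],
[0, -5.3, 28.3, -2.3, 0.0, -0.0, -0.136],
[0, -9.1, 27.4, -2.3, 0.0, -0.0, -0.136],
[0, -12.7, 25.9, -2.3, 0.0, -0.0, -0.136],
[0, -16.1, 23.9, -2.3, 0.0, -0.0, -0.136],
[0, -19.2, 21.5, -2.3, 0.0, -0.0, -0.136],
```

Call:
arm_command([
  [0, 22.7, 17.8, -2.3, 0, 0, -0.136],
  [0, 20, 20.7, -2.3, 0, 0, -0.136],
  [0, 17, 23.3, -2.3, 0, 0, -0.136],
  [0, 13.7, 25.4, -2.3, 0, 0, -0.136],
  [0, 10.2, 27, -2.3, 0, 0, -0.136],
  [0, 6.4, 28.1, -2.3, 0, 0, -0.136],
  [0, 2.5, 28.7, -2.3, 0, 0, -0.136],
  [0, -1.4, 28.8, -2.3, 0, 0, -0.136],
])

```text
time_s: 2.15
tcp_pos: [0.325, 0.3992, 0.2492]
ee_rot: [[0.717, 0.698, 0.0], [0.698, -0.717, 0.0], [0.0, -0.0, -1.0]]
wrist_force: [-0.5, -0.1, 0.1]
gripper_width: 0.355
gripper_force: 0.0
```

Call:
arm_command([
  [0, -5.3, 28.3, -2.3, 0, 0, -0.136],
  [0, -9.1, 27.4, -2.3, 0, 0, -0.136],
  [0, -12.7, 25.9, -2.3, 0, 0, -0.136],
  [0, -16.1, 23.9, -2.3, 0, 0, -0.136],
  [0, -19.2, 21.5, -2.3, 0, 0, -0.136],
  [0, 0, 0, 0, 0, 0, 0],
  [0, 0, 0, 0, 0, 0, 0],
])

```text
time_s: 2.85
tcp_pos: [0.4038, 0.2795, 0.2606]
ee_rot: [[0.127, 0.992, 0.0], [0.992, -0.127, 0.001], [0.001, 0.0, -1.0]]
wrist_force: [0.3, 0.1, -1.0]
gripper_width: 0.005
gripper_force: 0.0
```

Run:
```python
from h import *
import cv2
s=sense();print(s['joints'],s['tcp_pos'],s['ee_rot'][0],s['ee_rot'][1],s['wrist_force'],s['gripper_width'])
m=camera_model("wrist");im=capture("wrist");cv2.imwrite("pics/w1.png",im[:,:,::-1]);cv2.imwrite("pics/w1b.png",cv2.resize(im[:,:,::-1],(800,600),interpolation=cv2.INTER_CUBIC))
np.savez("w1.npz",**m)
for t in("wake_button_top","label_reader"):print(t,find_in(t,"wrist")[:2])
```

```text
[ 5.36717534e+01  7.58359157e+00 -1.49240229e+01 -7.42261237e-03
 -6.74606195e+01  1.19032024e+02] [0.40381532 0.27947517 0.2606103 ] [1.27048373e-01 9.91896495e-01 2.32050372e-04] [ 9.91896374e-01 -1.27048479e-01  5.17549633e-04] [ 0.2580302   0.05378312 -0.99486688] 0.0051421153895705295
wake_button_top [{'location': [89.0, 255.9], 'p': 0.89}]
label_reader [{'location': [87.6, 252.7], 'p': 0.26}]
```

View pics/w1b.png

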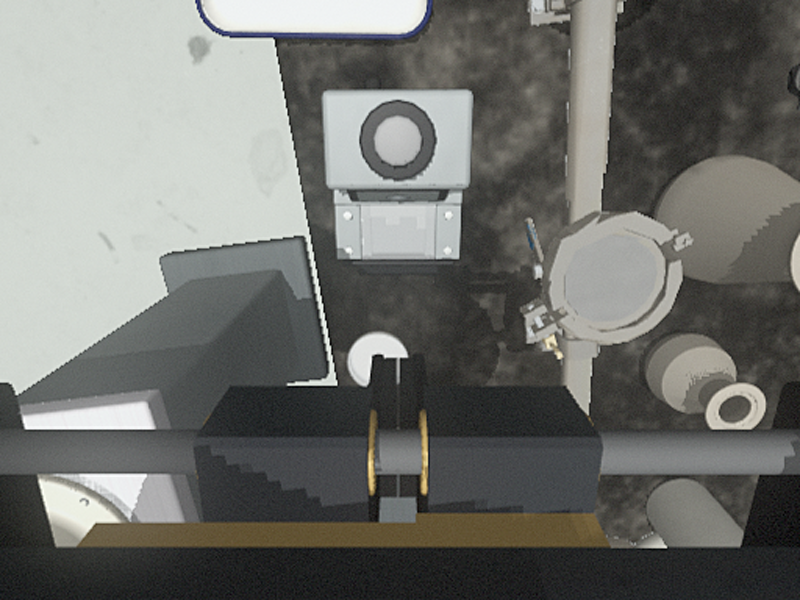

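Run:
```python
from h import *
m=dict(np.load("w1.npz"));k=1.5625
A=lambda u,v,z:bp(m,u/k,v/k,z)
b=A(398,139.5,.146);print("button",b)
c=[A(324,91,.124),A(472,90,.124),A(471,188,.124),A(327,188,.124)];print("head",np.round(c,4))
d=c[1]-c[0];e=c[2]-c[3];print("yaws",[np.degrees(np.arctan2(x[1],x[0]))+90 for x in(d,e)])
f=[A(336,260,.084),A(461,260,.084)];d=f[1]-f[0];print("front",f,np.degrees(np.arctan2(d[1],d[0]))+90)
print((f[0]+f[1])/2, np.linalg.norm(d))
plan([*b[:2],.17],83,0)
```

```text
button [0.41477183 0.36261028 0.146     ]
head [[0.3781 0.3927 0.124 ]
 [0.4579 0.3829 0.124 ]
 [0.4531 0.3309 0.124 ]
 [0.3709 0.3415 0.124 ]]
yaws [np.float64(83.02657076656386), np.float64(82.66585457080211)]
front [array([0.36286644, 0.29021451, 0.084     ]), array([0.44757597, 0.27930934, 0.084     ])] 82.66431067773932
[0.40522121 0.28476193 0.084     ] 0.08540859730891867
t 3.0 n 3
[0, 27.7, 0.4, 30.1, -0.0, -0.0, -0.001],
[0, 27.7, 0.4, 30.1, -0.0, -0.0, -0.001],
[0, 27.7, 0.4, 30.1, -0.0, -0.0, -0.001],
```

Call:
arm_command([
  [0, 27.5, 0.4, 30, 0, 0, 0],
  [0, 27.5, 0.4, 30, 0, 0, 0],
  [0, 27.5, 0.4, 30, 0, 0, 0],
  [0, 0, 0, 8, 0, 0, 0],
  [0, 0, 0, 6, 0, 0, 0],
  [0, 0, 0, 4, 0, 0, 0],
  [0, 0, 0, 3, 0, 0, 0],
  [0, 0, 0, 0, 0, 0, 0],
])

```text
time_s: 3.8
tcp_pos: [0.4151, 0.3616, 0.1508]
ee_rot: [[0.124, 0.992, 0.001], [0.992, -0.124, 0.002], [0.002, 0.001, -1.0]]
wrist_force: [-2.8, 0.8, 3.2]
gripper_width: 0.005
gripper_force: 1.7
```

Call:
arm_command([
  [0, 0, 0, 2, 0, 0, 0],
  [0, 0, 0, 1.5, 0, 0, 0],
  [0, 0, 0, 0, 0, 0, 0],
  [0, 0, 0, 0, 0, 0, 0],
])

```text
time_s: 4.2
tcp_pos: [0.4154, 0.3616, 0.1483]
ee_rot: [[0.124, 0.992, 0.002], [0.992, -0.124, 0.001], [0.002, 0.001, -1.0]]
wrist_force: [-5.2, -1.5, 10.9]
gripper_width: 0.008
gripper_force: 5.7
```

Call:
arm_command([
  [0, 0, 0, 1, 0, 0, 0],
  [0, 0, 0, 0, 0, 0, 0],
  [0, 0, 0, -10, 0, 0, 0],
  [0, 0, 0, -40, 0, 0, 0],
  [0, 0, 0, -40, 0, 0, 0],
])

```text
time_s: 4.7
tcp_pos: [0.415, 0.3606, 0.2352]
ee_rot: [[0.125, 0.992, -0.001], [0.992, -0.125, -0.002], [-0.002, -0.001, -1.0]]
wrist_force: [1.2, 0.8, -0.1]
gripper_width: 0.002
gripper_force: 0.0
```

```bash
python3 -c "
from h import *
y=np.radians(24);plan([.395,-.057,.24],24,87)"
```

```text
t 4.7 n 10
[87, -41.7, 3.2, -0.4, 0.0, 0.0, 0.103],
[87, -41.1, 7.5, -0.4, 0.0, 0.0, 0.103],
[87, -40.1, 11.7, -0.4, 0.0, 0.0, 0.103],
[87, -38.7, 15.7, -0.4, 0.0, 0.0, 0.103],
[87, -36.9, 19.6, -0.4, 0.0, 0.0, 0.103],
[87, -34.7, 23.3, -0.4, 0.0, 0.0, 0.103],
[87, -32.1, 26.7, -0.4, 0.0, 0.0, 0.103],
[87, -29.2, 29.9, -0.5, 0.0, 0.0, 0.103],
[87, -26.0, 32.7, -0.5, 0.0, 0.0, 0.103],
[87, -22.5, 35.2, -0.5, 0.0, 0.0, 0.103],
```

Call:
arm_command([
  [60, -41.7, 3.2, -0.4, 0, 0, 0.103],
  [60, -41.1, 7.5, -0.4, 0, 0, 0.103],
  [60, -40.1, 11.7, -0.4, 0, 0, 0.103],
  [60, -38.7, 15.7, -0.4, 0, 0, 0.103],
  [60, -36.9, 19.6, -0.4, 0, 0, 0.103],
  [60, -34.7, 23.3, -0.4, 0, 0, 0.103],
  [60, -32.1, 26.7, -0.4, 0, 0, 0.103],
  [60, -29.2, 29.9, -0.5, 0, 0, 0.103],
])

```text
time_s: 5.5
tcp_pos: [0.3986, 0.0257, 0.2384]
ee_rot: [[0.815, 0.579, 0.001], [0.579, -0.815, 0.0], [0.001, 0.0, -1.0]]
wrist_force: [0.7, 0.1, 0.5]
gripper_width: 0.634
gripper_force: 0.0
```

Call:
arm_command([
  [60, -26, 32.7, -0.5, 0, 0, 0.103],
  [60, -22.5, 35.2, -0.5, 0, 0, 0.103],
  [60, 0, 0, 0, 0, 0, 0],
  [60, 0, 0, 0, 0, 0, 0],
])

```text
time_s: 5.9
tcp_pos: [0.3947, -0.0569, 0.2392]
ee_rot: [[0.916, 0.402, 0.0], [0.402, -0.916, 0.0], [0.0, 0.0, -1.0]]
wrist_force: [-1.0, -0.0, 0.3]
gripper_width: 0.689
gripper_force: 0.0
```

Run:
```python
from h import *
import cv2
s=sense();print(s['tcp_pos'],s['ee_rot'],s['wrist_force'])
m=camera_model("wrist");im=capture("wrist");np.savez("w2.npz",**m)
cv2.imwrite("pics/w2b.png",cv2.resize(im[:,:,::-1],(800,600),interpolation=cv2.INTER_CUBIC))
```

```text
[ 0.3946624  -0.05688659  0.23921525] [[ 9.15662620e-01  4.01947490e-01  4.26229434e-04]
 [ 4.01947477e-01 -9.15662717e-01  1.18610557e-04]
 [ 4.37957617e-04  6.27145921e-05 -9.99999902e-01]] [-0.99993457 -0.00342871  0.2818718 ]
```

View pics/w2b.png

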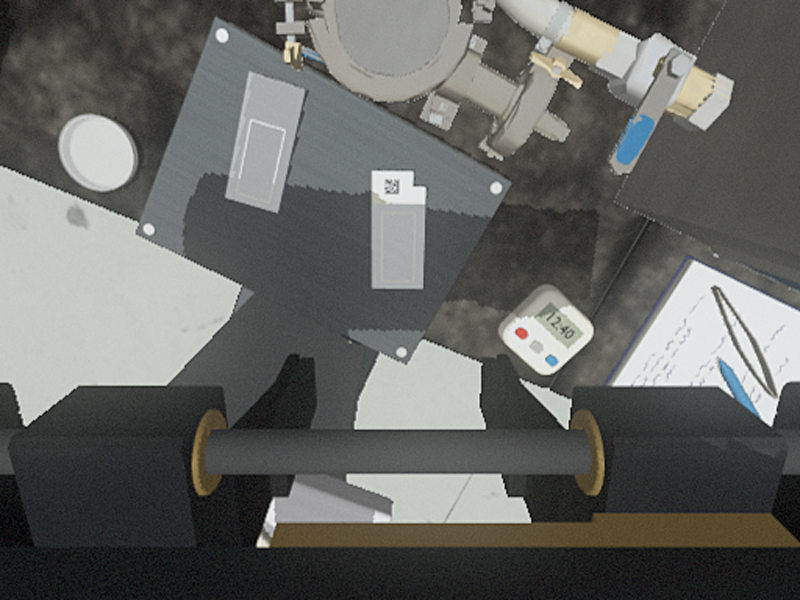

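Run:
```python
from h import *
m=dict(np.load("w2.npz"));k=1.5625
A=lambda u,v:bp(m,u/k,v/k,.077)
fl,cl,cr,nr,fm=A(372,170.5),A(372,288.5),A(424,289.5),A(425.5,187),A(413,170.5)
yw=lambda d:np.degrees(np.arctan2(d[1],d[0]))
print([yw(x) for x in(fl-cl,nr-cr)],yw(cl-cr)-90,np.linalg.norm(fl-cl),np.linalg.norm(cl-cr))
Y=np.radians((yw(fl-cl)+yw(nr-cr))/2);x=np.array([np.cos(Y),np.sin(Y)]);
clr=(cl+cr)[:2]/2; tip=clr+x*(fl-cl)[:2].dot(x); c=(clr+tip)/2
print("yaw",np.degrees(Y),"centre",c)
g=c-18*x/1000;print("grasp",g);plan([*g,.11],np.degrees(Y),60)
```

```text
[np.float64(22.780793628132255), np.float64(23.788615095644136)] 22.512451520734643 0.07621489914335738 0.03461700493733617
yaw 23.284704361888195 centre [ 0.41954168 -0.04649576]
grasp [ 0.40300774 -0.05361117]
t 5.95 n 3
[60, 2.8, 0.3, 43.1, 0.0, -0.0, 0.003],
[60, 2.8, 0.3, 43.1, 0.0, -0.0, 0.003],
[60, 2.8, 0.3, 43.1, 0.0, -0.0, 0.003],
```

Call:
arm_command([
  [60, 2.8, 0.3, 43, 0, 0, 0.003],
  [60, 2.8, 0.3, 43, 0, 0, 0.003],
  [60, 2.8, 0.3, 43, 0, 0, 0.003],
  [60, 0, 0, 15, 0, 0, 0],
  [60, 0, 0, 8, 0, 0, 0],
  [60, 0, 0, 3, 0, 0, 0],
  [60, 0, 0, 0, 0, 0, 0],
])

```text
time_s: 6.65
tcp_pos: [0.4037, -0.0526, 0.0847]
ee_rot: [[0.918, 0.397, 0.001], [0.397, -0.918, 0.0], [0.001, 0.0, -1.0]]
wrist_force: [-0.2, -0.0, -0.2]
gripper_width: 0.69
gripper_force: 0.0
```

Call:
arm_command([
  [60, 0, 0, 1.5, 0, 0, 0],
  [60, 0, 0, 1, 0, 0, 0],
  [60, 0, 0, 0, 0, 0, 0],
])

```text
time_s: 6.95
tcp_pos: [0.4032, -0.0532, 0.0822]
ee_rot: [[0.918, 0.396, 0.001], [0.396, -0.918, 0.0], [0.001, 0.0, -1.0]]
wrist_force: [-1.0, 0.3, 0.1]
gripper_width: 0.688
gripper_force: 0.0
```

Call:
arm_command([
  [60, 0, 0, 0.5, 0, 0, 0],
  [28, 0, 0, 0, 0, 0, 0],
  [28, 0, 0, 0, 0, 0, 0],
  [28, 0, 0, 0, 0, 0, 0],
  [28, 0, 0, 0, 0, 0, 0],
  [28, 0, 0, 0, 0, 0, 0],
  [28, 0, 0, 0, 0, 0, 0],
])

```text
time_s: 7.65
tcp_pos: [0.4029, -0.0533, 0.0812]
ee_rot: [[0.918, 0.396, -0.0], [0.396, -0.918, -0.0], [-0.0, 0.0, -1.0]]
wrist_force: [0.8, 0.6, -0.6]
gripper_width: 0.379
gripper_force: 30.0
```

Call:
arm_command([
  [28, 0, 0, -5, 0, 0, 0],
  [28, 0, 0, -15, 0, 0, 0],
  [28, 0, 0, -20, 0, 0, 0],
  [28, 0, 0, -20, 0, 0, 0],
  [28, 0, 0, 0, 0, 0, 0],
])

```text
time_s: 8.15
tcp_pos: [0.4049, -0.0529, 0.1439]
ee_rot: [[0.918, 0.397, 0.006], [0.397, -0.918, 0.001], [0.006, 0.002, -1.0]]
wrist_force: [0.9, 0.1, 0.6]
gripper_width: 0.381
gripper_force: 30.0
```

```bash
python3 -c "
from h import *
plan([.3942,.1997,.14],82.8,28,step=30)"
```

```text
t 8.15 n 9
[28, 10.0, -26.2, 0.5, 0.001, -0.001, -0.115],
[28, 13.0, -24.9, 0.5, 0.001, -0.001, -0.115],
[28, 15.8, -23.3, 0.5, 0.001, -0.001, -0.115],
[28, 18.3, -21.3, 0.5, 0.001, -0.001, -0.115],
[28, 20.7, -19.0, 0.5, 0.001, -0.001, -0.115],
[28, 22.7, -16.5, 0.5, 0.001, -0.001, -0.115],
[28, 24.5, -13.8, 0.5, 0.001, -0.001, -0.115],
[28, 25.9, -10.9, 0.5, 0.001, -0.001, -0.115],
[28, 27.0, -7.9, 0.4, 0.001, -0.001, -0.115],
```

Call:
arm_command([
  [28, 10, -26.2, 0, 0, 0, -0.115],
  [28, 13, -24.9, 0, 0, 0, -0.115],
  [28, 15.8, -23.3, 0, 0, 0, -0.115],
  [28, 18.3, -21.3, 0, 0, 0, -0.115],
  [28, 20.7, -19, 0, 0, 0, -0.115],
  [28, 22.7, -16.5, 0, 0, 0, -0.115],
  [28, 24.5, -13.8, 0, 0, 0, -0.115],
  [28, 25.9, -10.9, 0, 0, 0, -0.115],
])

```text
time_s: 8.95
tcp_pos: [0.3931, 0.1721, 0.1406]
ee_rot: [[0.237, 0.972, -0.001], [0.972, -0.237, -0.001], [-0.001, -0.001, -1.0]]
wrist_force: [0.6, 0.0, 0.2]
gripper_width: 0.379
gripper_force: 30.0
```

Call:
arm_command([
  [28, 27, -7.9, 0, 0, 0, -0.115],
  [28, 0, 0, 0, 0, 0, 0],
  [28, 0, 0, 0, 0, 0, 0],
  [28, 0, 0, 0, 0, 0, 0],
])

```text
time_s: 9.35
tcp_pos: [0.3922, 0.1984, 0.1407]
ee_rot: [[0.13, 0.992, -0.001], [0.992, -0.13, -0.001], [-0.001, -0.001, -1.0]]
wrist_force: [0.8, 0.6, -0.1]
gripper_width: 0.383
gripper_force: 30.0
```

Run:
```python
from h import *
import cv2
s=sense();print(s['tcp_pos'],np.round(s['ee_rot'],4),s['wrist_force'])
m=camera_model("wrist");im=capture("wrist");np.savez("w3.npz",**m)
cv2.imwrite("pics/w3b.png",cv2.resize(im[:,:,::-1],(800,600),interpolation=cv2.INTER_CUBIC))
```

```text
[0.39215688 0.19839838 0.14073432] [[ 0.1298  0.9915 -0.0012]
 [ 0.9915 -0.1298 -0.001 ]
 [-0.0012 -0.0011 -1.    ]] [ 0.75158886  0.63318825 -0.07919859]
```

View pics/w3b.png

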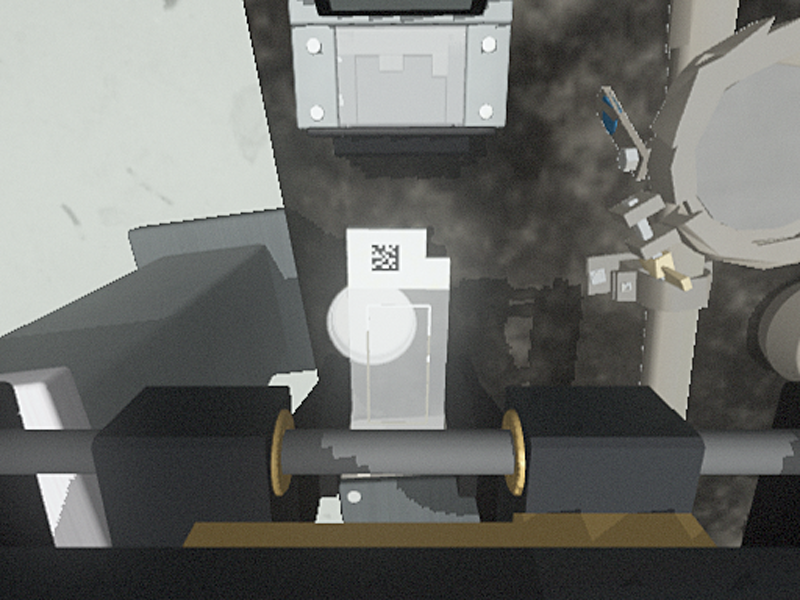

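Run:
```python
from h import *
from scipy.optimize import least_squares
m=dict(np.load("w3.npz"));k=1.5625
R=np.array(m['R']);
T=np.array([[.1298,.9915,-.0012],[.9915,-.1298,-.001],[-.0012,-.0011,-1]]);p0=np.array([.39215688,.19839838,.14073432])
# slide model: pivot at grasp; axes x=tool x,y=-tool y,z=-tool z ; top corners
pts=np.array([[56,17],[56,-9],[46,-17]])/1000; obs=np.array([[347,229],[426,229],[449.5,258]])/k
le=np.array([351,430])/k; re=np.array([443.5,430])/k
S=np.c_[T[:,0],-T[:,1],-T[:,2]]
def f(q):
    dx,dy,h,rx,ry,rz=q
    Q=S@Ro.from_rotvec([rx,ry,rz]).as_matrix()
    W=lambda a,b:proj(m,p0+S@np.array([dx,dy,h])+Q@np.array([a,b,0]))
    r=[W(*a)-b for a,b in zip(pts,obs)]
    for s,e in((1,le),(-1,re)):   # edge points: distance to edge line
        a,b=W(.04,s*.017),W(-.01,s*.017);d=(b-a)/np.linalg.norm(b-a);r.append([np.cross(np.r_[d,0],np.r_[e-a,0])[2],0])
    return np.r_[np.ravel(r),(h+.0045)/.001,(rx)/.01]
for pr in(0,):
    o=least_squares(f,[0,0,-.0045,0,0,0]);print("dx,dy,h mm",o.x[:3]*1e3,"rot deg",np.degrees(o.x[3:]),o.cost)
    q=o.x;Q=S@Ro.from_rotvec(q[3:]).as_matrix();tip=p0+S@q[:3]+Q@[.056,0,0];print("tip top",tip,"yaw",np.degrees(np.arctan2(Q[1,0],Q[0,0])))
# reader front edge, z .084, flare
a,b=bp(m,299/k,129/k,.084),bp(m,505/k,129/k,.084);d=b-a;print(a,b,np.linalg.norm(d),np.degrees(np.arctan2(d[1],d[0]))+90,"mid",(a+b)/2)
for u,v in((314,46),(488,45),(317,113),(485,112)):print(bp(m,u/k,v/k,.084))
```

```text
dx,dy,h mm [-7.49655135e-02  1.13755247e-03 -4.64093624e+00] rot deg [ 0.02627294  3.52712759 -0.31804134] 0.3595020223977726
tip top [0.39969846 0.25369386 0.13258083] yaw 82.22775365704561
[0.36413322 0.29056841 0.084     ] [0.44637603 0.27975725 0.084     ] 0.08295034946400534 82.51116652035776 mid [0.40525462 0.28516283 0.084     ]
[0.37558756 0.31954048 0.084     ]
[0.44189582 0.31116362 0.084     ]
[0.37240493 0.29558204 0.084     ]
[0.43889024 0.28721764 0.084     ]
```

Run:
```python
from h import *
import cv2
from scipy.optimize import least_squares
m=dict(np.load("w3.npz"));k=1.5625
T=np.array([[.1298,.9915,-.0012],[.9915,-.1298,-.001],[-.0012,-.0011,-1]]);p0=np.array([.39215688,.19839838,.14073432])
S=np.c_[T[:,0],-T[:,1],-T[:,2]]
im=cv2.imread("pics/w3b.png",0).astype(float)
# measure edge columns at rows by gradient
for r in(235,250,265,275,300,340,380,400,415):
    row=im[r-2:r+3].mean(0);g=np.gradient(row);L=335+np.argmax(np.abs(g[335:362]));Rr=432+np.argmax(np.abs(g[432:460]));print(r,L,Rr,Rr-L)
def W(pitch,h,a,b): 
    Q=S@Ro.from_rotvec([0,pitch,0]).as_matrix();return k*proj(m,p0+S@[0,0,h]+Q@[a,b,0])
for pit in(0,2,4):
    for h in(-.0045,-.002): print(pit,h,[np.round(W(np.radians(pit),h,a,b),1).tolist() for a,b in((.056,.017),(.056,-.009),(.046,-.017),(0.01,.017),(.01,-.017))])
```

```text
235 346 434 88
250 346 446 100
265 347 450 103
275 347 449 102
300 335 449 114
340 350 447 97
380 351 445 94
400 351 444 93
415 351 445 94
0 -0.0045 [[344.8, 230.0], [425.6, 229.9], [449.5, 260.2], [349.1, 360.6], [446.3, 360.6]]
0 -0.002 [[344.0, 231.4], [426.0, 231.3], [450.3, 262.0], [348.4, 363.7], [446.9, 363.7]]
2 -0.0045 [[345.5, 229.0], [425.3, 229.0], [449.0, 259.2], [349.2, 360.2], [446.2, 360.2]]
2 -0.002 [[344.7, 230.4], [425.7, 230.3], [449.8, 261.0], [348.5, 363.3], [446.9, 363.3]]
4 -0.0045 [[346.1, 228.3], [425.0, 228.3], [448.5, 258.3], [349.3, 359.9], [446.1, 359.8]]
4 -0.002 [[345.3, 229.6], [425.4, 229.6], [449.3, 260.1], [348.6, 362.9], [446.8, 362.9]]
```

Call:
arm_command([
  [28, 0, 1.7, 20, 0, 0, 0],
  [28, 0, 0, 20, 0, 0, 0],
  [28, 0, 0, 14, 0, 0, 0],
  [28, 0, 0, 5, 0, 0, 0],
  [28, 0, 0, 0, 0, 0, 0],
  [28, 0, 0, 0, 0, 0, 0],
])

```text
time_s: 10.0
tcp_pos: [0.3948, 0.1992, 0.0828]
ee_rot: [[0.129, 0.992, 0.001], [0.992, -0.129, 0.001], [0.001, 0.001, -1.0]]
wrist_force: [-0.2, -0.1, -0.0]
gripper_width: 0.376
gripper_force: 30.0
```

Run:
```python
from h import *
import cv2
P=[];
for i in range(3):
    m=camera_model("wrist");im=capture("wrist");s=sense();P.append(s['tcp_pos']);print(np.round(s['tcp_pos'],4),np.round(s['ee_rot'][0],4),np.round(s['wrist_force'],1))
np.savez("w4.npz",**m)
cv2.imwrite("pics/w4b.png",cv2.resize(im[:,:,::-1],(800,600),interpolation=cv2.INTER_CUBIC))
c=cv2.imread
a=capture("side");cv2.imwrite("pics/s4.png",cv2.resize(a[140:240,200:320,::-1],(720,600),interpolation=cv2.INTER_CUBIC))
```

```text
[0.3948 0.1994 0.083 ] [0.1285 0.9917 0.0012] [-0.2 -0.  -0.5]
[0.3948 0.1994 0.0831] [0.1284 0.9917 0.0014] [ 0.3  0.4 -1. ]
[0.3947 0.1995 0.083 ] [0.1283 0.9917 0.0012] [-0.5 -0.6  0.2]
```

View pics/w4b.png

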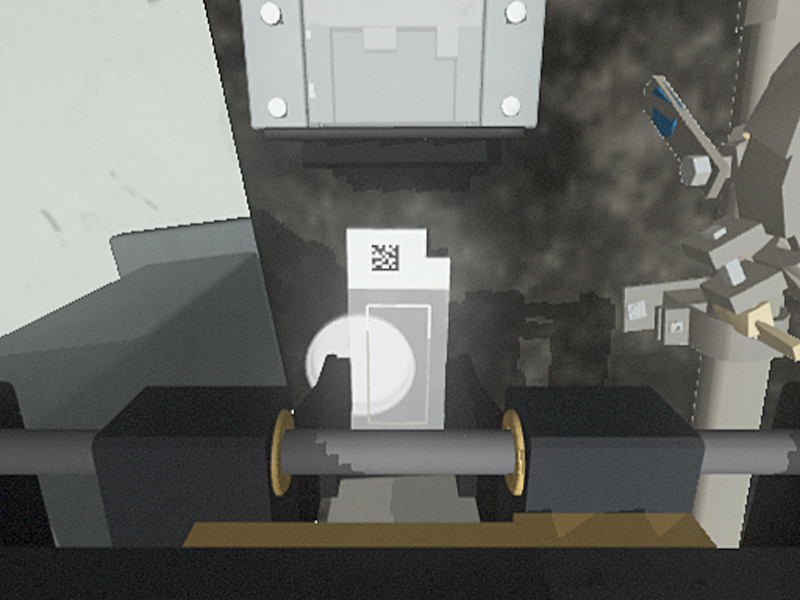

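Call:
arm_command([
  [28, 5, -0.7, 1.3, 0, 0, -0.005],
  [28, 10, 0, 0, 0, 0, 0],
  [28, 7, 0, 0, 0, 0, 0],
  [28, 5, 0, 0, 0, 0, 0],
  [28, 5, 0, 0, 0, 0, 0],
  [28, 0, 0, 0, 0, 0, 0],
])

```text
time_s: 10.8
tcp_pos: [0.3978, 0.2318, 0.0809]
ee_rot: [[0.122, 0.992, 0.0], [0.992, -0.122, 0.0], [0.0, 0.0, -1.0]]
wrist_force: [0.3, 0.2, -0.7]
gripper_width: 0.38
gripper_force: 30.0
```

Run:
```python
from h import *
import cv2
m=camera_model("wrist");im=capture("wrist")
for i in range(3):
    s=sense();print(np.round(s['tcp_pos'],4),np.round(s['ee_rot'][0],4),np.round(s['wrist_force'],1));capture("wrist")
cv2.imwrite("pics/w5.png",cv2.resize(im[:260,100:420,::-1],(800,600*26//24),interpolation=cv2.INTER_CUBIC)[:600])
```

```text
[0.3976 0.2313 0.0808] [ 1.229e-01  9.924e-01 -2.000e-04] [ 0.1  0.5 -0.3]
[0.3975 0.231  0.0808] [ 1.232e-01  9.924e-01 -3.000e-04] [-0.8  0.5 -0.5]
[0.3974 0.2308 0.0808] [ 1.234e-01  9.924e-01 -4.000e-04] [-0.4 -0.2  0.2]
```

View pics/w5.png

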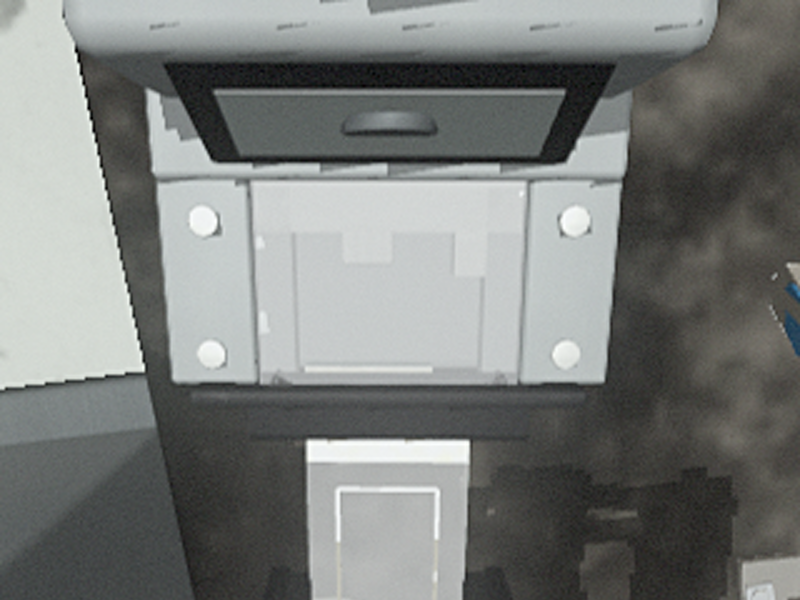

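Call:
arm_command([
  [28, 5, 0, 0, 0, 0, 0],
  [28, 5, 0, 0, 0, 0, 0],
  [28, 4, 0, 0, 0, 0, 0],
  [28, 3, 0, 0, 0, 0, 0],
  [28, 0, 0, 0, 0, 0, 0],
])

```text
time_s: 11.5
tcp_pos: [0.3998, 0.2484, 0.0809]
ee_rot: [[0.123, 0.992, 0.0], [0.992, -0.123, 0.0], [0.0, 0.0, -1.0]]
wrist_force: [0.6, -0.8, -0.0]
gripper_width: 0.38
gripper_force: 30.0
```

Call:
arm_command([
  [28, 3, 0, 0, 0, 0, 0],
  [28, 2, 0, 0, 0, 0, 0],
  [28, 1.5, 0, 0, 0, 0, 0],
  [28, 0, 0, 0, 0, 0, 0],
])

```text
time_s: 11.9
tcp_pos: [0.4002, 0.2536, 0.0807]
ee_rot: [[0.124, 0.992, -0.001], [0.992, -0.124, -0.002], [-0.002, -0.001, -1.0]]
wrist_force: [-0.1, -3.1, -1.4]
gripper_width: 0.382
gripper_force: 30.0
```

Plunger contact felt (about 3 N); continue to the hard stop.

Call:
arm_command([
  [28, 1.5, 0, 0, 0, 0, 0],
  [28, 1, 0, 0, 0, 0, 0],
  [28, 0, 0, 0, 0, 0, 0],
  [28, 0, 0, 0, 0, 0, 0],
])

```text
time_s: 12.3
tcp_pos: [0.4006, 0.2563, 0.0808]
ee_rot: [[0.123, 0.992, -0.001], [0.992, -0.123, -0.001], [-0.001, -0.001, -1.0]]
wrist_force: [-0.3, -4.1, -0.9]
gripper_width: 0.379
gripper_force: 30.0
```

Call:
arm_command([
  [28, 1, 0, 0, 0, 0, 0],
  [28, 0.7, 0, 0, 0, 0, 0],
  [28, 0, 0, 0, 0, 0, 0],
  [28, 0, 0, 0, 0, 0, 0],
])

```text
time_s: 12.7
tcp_pos: [0.4006, 0.2575, 0.0807]
ee_rot: [[0.124, 0.992, -0.001], [0.992, -0.124, -0.002], [-0.002, -0.001, -1.0]]
wrist_force: [0.5, -6.7, 0.8]
gripper_width: 0.384
gripper_force: 30.0
```

Call:
arm_command([
  [28, 0.7, 0, 0, 0, 0, 0],
  [28, 0, 0, 0, 0, 0, 0],
  [28, 0, 0, 0, 0, 0, 0],
  [28, 0, 0, 0, 0, 0, 0],
])

```text
time_s: 13.1
tcp_pos: [0.4005, 0.2575, 0.0806]
ee_rot: [[0.124, 0.992, -0.002], [0.992, -0.124, -0.003], [-0.004, -0.002, -1.0]]
wrist_force: [1.7, -7.5, 0.7]
gripper_width: 0.38
gripper_force: 30.0
```

Run:
```python
from h import *
import cv2
im=capture("wrist")
for i in range(3):
    s=sense();print(np.round(s['tcp_pos'],4),np.round(s['ee_rot'][0],4),np.round(s['wrist_force'],1));capture("wrist")
cv2.imwrite("pics/w6.png",cv2.resize(im[:240,100:420,::-1],(800,600),interpolation=cv2.INTER_CUBIC))
```

```text
[0.4005 0.2575 0.0806] [ 0.1238  0.9923 -0.002 ] [ 1.5 -8.7  1.4]
[0.4005 0.2575 0.0806] [ 0.1238  0.9923 -0.0019] [ 1.4 -8.3  0.2]
[0.4005 0.2575 0.0806] [ 0.1238  0.9923 -0.002 ] [ 0.9 -7.6 -0.4]
```

View pics/w6.png

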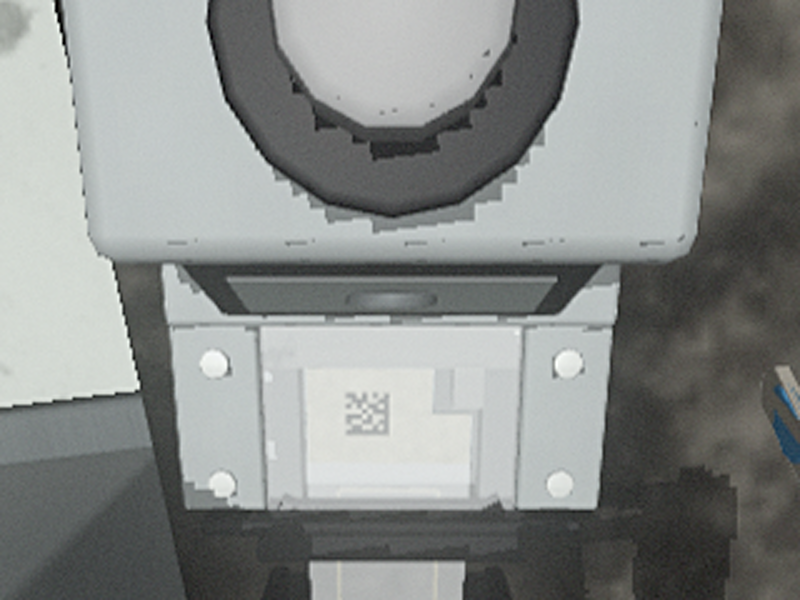

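The view through the window shows the frosted end against the slot's end at row 368. The key sits in the notch at (445, 390). The arm is stalled at about 8 N, above the plunger's 4.4 N, so the slide is fully home.

```bash
python3 -c "
from station import *
print(finish_job())"
```

```text
the job is handed in; nothing more can be done
None
```

I pressed the wake button fully down and let it spring back. The notched slide is now held fully home in the reader's slot, label up, and I have handed the job in; no verdict came back.

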